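# Fill the thread rail in order of shade

## Task

Put the four loose blue thread cones back on the empty posts of the thread rail, one upright on each post and pushed down onto its seat, so that the row runs evenly in shade from the white cone at one end to the black cone at the other, each cone darker than the one before it. Leave the white and black cones where they stand.

Things in the scene. Friction and masses are not known exactly. Their poses are not given: they have to be found in the camera images.
- cone_pale_blue: Loose upright cone of sewing thread, pale blue, the lightest of the four blues. 88 mm high, about 110 g. Round, slightly tapered: 56 mm across at the foot, 47 mm at height 50, 42 mm at 80; above that a white plastic core end 27 mm across. Hollow right through: bore 36 mm wide at the foot, 20 mm at the top. Origin: centre of the underside; z up along the axis.
- cone_mid_blue: Loose upright cone of sewing thread, mid blue, the second lightest. 88 mm high, about 110 g. Round, slightly tapered: 56 mm across at the foot, 47 mm at height 50, 42 mm at 80; above that a white plastic core end 27 mm across. Hollow right through: bore 36 mm wide at the foot, 20 mm at the top. Origin: centre of the underside; z up along the axis.
- cone_royal_blue: Loose upright cone of sewing thread, royal blue, the second darkest. 88 mm high, about 110 g. Round, slightly tapered: 56 mm across at the foot, 47 mm at height 50, 42 mm at 80; above that a white plastic core end 27 mm across. Hollow right through: bore 36 mm wide at the foot, 20 mm at the top. Origin: centre of the underside; z up along the axis.
- cone_navy: Loose upright cone of sewing thread, navy, the darkest blue, nearly black but still bluish. 88 mm high, about 110 g. Round, slightly tapered: 56 mm across at the foot, 47 mm at height 50, 42 mm at 80; above that a white plastic core end 27 mm across. Hollow right through: bore 36 mm wide at the foot, 20 mm at the top. Origin: centre of the underside; z up along the axis.
- cone_white: The white cone of thread, same shape and size as the blue ones, already standing on the last post at one end of the rail (which end varies). It is loose on its post and must be left there. Origin: centre of the underside; z up along the axis.
- cone_black: The black cone of thread, same shape and size as the blue ones, already standing on the last post at one end of the rail (which end varies). It is loose on its post and must be left there. Origin: centre of the underside; z up along the axis.
- post_0: One of four empty posts on a fixed wooden rail; numbered in no order. Black seat, 52 mm across, 6 mm thick, with an upright steel pin 9 mm thick, tip 56 mm above the origin. The rail's six posts stand in line about 78 mm apart, the white and black cones on the outer ones. Origin: underside of the seat, 18 mm above the counter; y along the row, z up. Seated cones rest 6 mm above it.
- post_1: One of four empty posts on a fixed wooden rail; numbered in no order. Black seat, 52 mm across, 6 mm thick, with an upright steel pin 9 mm thick, tip 56 mm above the origin. The rail's six posts stand in line about 78 mm apart, the white and black cones on the outer ones. Origin: underside of the seat, 18 mm above the counter; y along the row, z up. Seated cones rest 6 mm above it.
- post_2: One of four empty posts on a fixed wooden rail; numbered in no order. Black seat, 52 mm across, 6 mm thick, with an upright steel pin 9 mm thick, tip 56 mm above the origin. The rail's six posts stand in line about 78 mm apart, the white and black cones on the outer ones. Origin: underside of the seat, 18 mm above the counter; y along the row, z up. Seated cones rest 6 mm above it.
- post_3: One of four empty posts on a fixed wooden rail; numbered in no order. Black seat, 52 mm across, 6 mm thick, with an upright steel pin 9 mm thick, tip 56 mm above the origin. The rail's six posts stand in line about 78 mm apart, the white and black cones on the outer ones. Origin: underside of the seat, 18 mm above the counter; y along the row, z up. Seated cones rest 6 mm above it.
There are look-alikes about, which are no part of the job. Leave any green look-alike of the cone_navy alone.

How it is judged:
By the outcome, as a careful person would: the job done as asked, in the order asked, and still so for the second after the job is handed in, with the robot touching nothing.
It also fails if it takes over 106 s, if anything falls off the work surface, if the arm or the gripper's body presses on something with over 40 N, if the wrist force passes 120 N, or if a joint passes its speed limit or range.

## Robot

A 7-joint arm with a two-finger parallel gripper is mounted at the origin on a cart in front of the work surface, level with it; the furniture and walls round the work are solid. World frame = base frame: x ahead of the robot, y to its left, z up, the work surface at z = 0. Lengths are in m, angles in rad, forces in N, time in s.
With the tool pointing down it reaches from about 0.4 to 0.875 m from the base axis. Payload 19.3 kg.
Tool frame: the origin (TCP) lies at the very end of the fingers, on their centre line; the grasp point (between the pads) lies 19 mm behind it; z points along the fingers, y is the line along which they close (so a half turn about z gives the same grasp; the last joint's range is limited). The gripper opens to 85 mm and grips with 20 to 120 N. Pads are 22 mm wide; open, the fingers measure 114 mm over their backs; the gripper's body (76 mm by 85 mm) begins 54 mm behind the grasp point. The pads swing forward as they close: fully open they stand 13 mm farther back than shut.
Start: joints at [1.047, 0.521, -0.036, 1.599, 0.021, 1.021, -0.113], TCP at [0.274, -0.562, 0.231] pointing down, gripper open.
Joint ranges: [-2.91, 2.91], [-0.3, 2.13], [-1.5, 1.42], [0.17, 2.43], [-1.26, 4.41], [0.16, 1.93], [-2.52, 2.52]. Speed limits (rad/s): [1.89, 1.89, 2.39, 2.39, 3.01, 3.01, 3.01].

## Interface

Orientations are given as [roll, pitch, yaw] about the fixed x, y, z axes, in that order (R = Rz(yaw) Ry(pitch) Rx(roll)).
In Python, from workcell import monitor, viewer, bot gives the robot as it stands.
- The arm moves only by the tool move_arm, never from a script. Its arguments are lists of equal length, an entry for each row: "gripper": the opening, from 0 (shut) to 1 (fully open); "linear": the shift along the tool's x, y, z in cm, a list of three; "twist": the turn about the tool's z in degrees. A call has 1 to 8 rows; each row shifts and turns the commanded pose from where the row before left it, along the tool's axes as they then stand; what a row does not reach is not made up. A row lasts 1/10 s, in which the tool goes at most 50 mm and 8.59 degrees, less where a joint would pass 70% of its speed; a pose out of reach is approached as far as the arm can. A call with a gripper value outside its range is refused whole. The fingers move at their own pace and stop on an object; "squeeze" is the grip in N (left out, the last holds). Time passes only in rows, so rows that do not move let the fingers close. It gives the time, the measured TCP pose, the force, the opening and the grip force at its end, in the units of the state.
- monitor.observe(): the state, without advancing time (a new reading comes with each control period).
- viewer.grab_frame(name): name is "side" or "top"; returns a dict with "img" (384x512x3 uint8, red, green, blue), "K" (3x3 intrinsics, pixels), "eye" and "rotation" of the camera in the world. Camera axes: x right, y up, looking along -z (the intrinsics and any distortion apply to the point x, -y, -z); pixel columns grow to the right and rows downward; lengths in m; the calibration is good to about 2 mm. A picture is of the moment at which its call begins. There is no depth.
- bot.job_done(): hands the job in; it is judged then, once.
The state is a dict: "clock": time; "qpos": joint angles; "qd": joint speeds; "joint_efforts": joint torques, N m; "position": TCP position; "tool_rot": TCP orientation; "force": force on the tool from outside, world axes, zero at the start; "moment": the same for the moment, N m; "grip_width": finger opening in m; "finger_force": force on a finger pad.
Only numpy, scipy, OpenCV 4.12 (cv2) and the standard library are available. Lean on these libraries where they do the work, as an engineer would, in place of code of your own. Each camera call takes 0.05 s, during which the arm holds its last target. There are 200 camera calls.

## Working session

There is one attempt and no reset: what is moved stays moved. The work goes in short steps, Python scripts to look and compute and a tool call to move; the robot and the scene stay as the last step left them, time stands still between calls to the robot, and variables do not carry over. Pictures are saved under pics/ and viewed, at most 14 in all, crops included, and the job is handed in when it is done.

Besides the shell and the picture viewer there is one more tool, called after ">>>" as name([rows], argument=value, ...), one row to a line, values as JSON. move_arm: Moves the arm, as the interface text tells. Its arguments: {"type":"object","properties":{"gripper":{"type":"array"},"linear":{"type":"array"},"twist":{"type":"array"},"squeeze":{"type":"number"}},"required":["gripper","linear","twist"]}

```bash
mkdir -p pics; python3 - <<'E'
from workcell import monitor, viewer, bot
import cv2,numpy as np,pickle
s=monitor.observe(); print({k:np.round(v,3).tolist() for k,v in s.items()})
for n in("top","side"):
    f=viewer.grab_frame(n); pickle.dump(f,open(f'pics/{n}0.pkl','wb'))
    print(n,np.round(f['K'],1).tolist(),np.round(f['eye'],3),np.round(f['rotation'],3).tolist(),f.keys())
    cv2.imwrite(f'pics/{n}0.png',cv2.resize(f['img'][:,:,::-1],(800,600),interpolation=cv2.INTER_CUBIC))
E
```

```text
{'clock': 0.0, 'qpos': [1.047, 0.522, -0.036, 1.6, 0.021, 1.021, -0.113], 'qd': [-0.0, 0.001, -0.001, 0.001, 0.0, -0.001, 0.001], 'joint_efforts': [-0.0, -92.71, 1.98, -36.994, 0.018, 0.008, -0.0], 'position': [0.274, -0.561, 0.231], 'tool_rot': [-3.14, 0.0, 0.454], 'force': [0.558, 0.662, -0.457], 'moment': [0.018, 0.04, -0.056], 'finger_force': 0.0, 'grip_width': 0.085}
top [[370.6, 0.0, 251.3], [0.0, 370.6, 185.6], [0.0, 0.0, 1.0]] [ 0.484 -0.005  1.075] [0.059, -0.008, -1.571] dict_keys(['img', 'K', 'eye', 'rotation'])
side [[464.2, 0.0, 254.2], [0.0, 464.2, 200.7], [0.0, 0.0, 1.0]] [0.345 1.017 0.689] [1.043, 0.022, -2.949] dict_keys(['img', 'K', 'eye', 'rotation'])
```

View pics/top0.png

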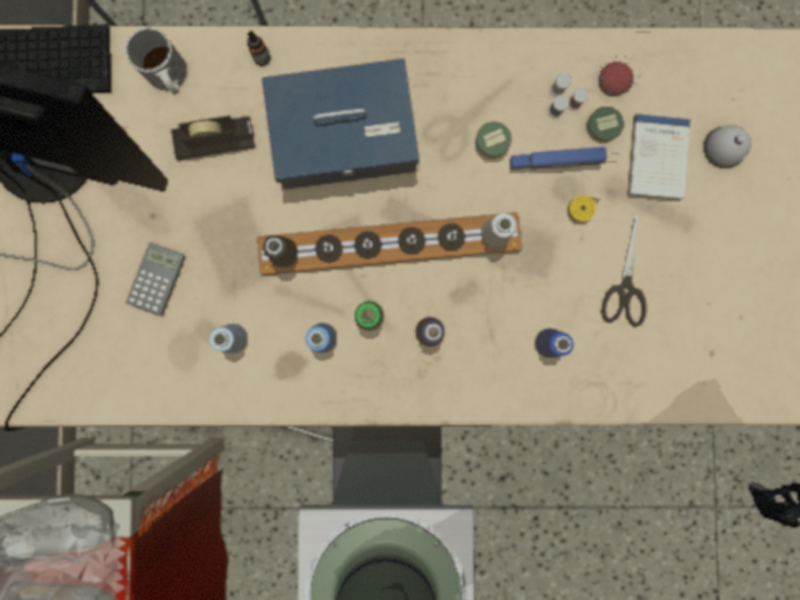

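View pics/side0.png

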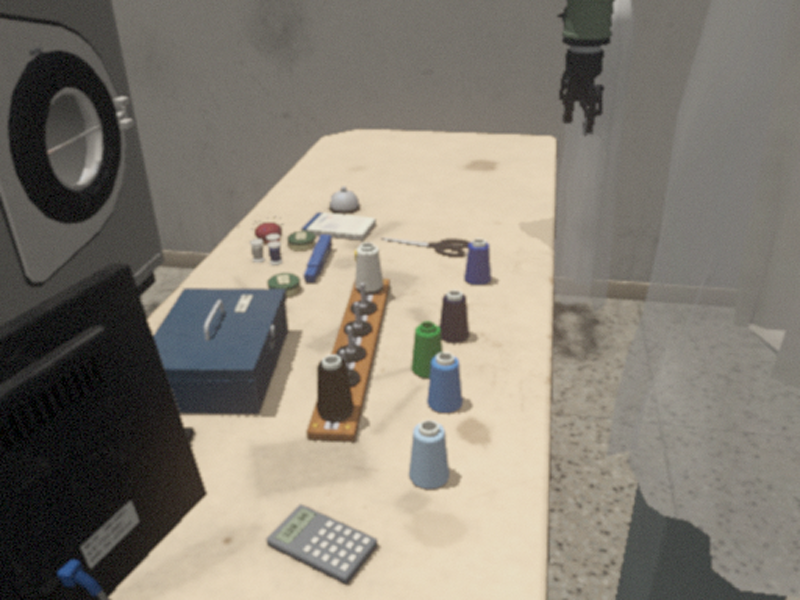

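```bash
cat > h.py <<'E'
import numpy as np,cv2,pickle
from scipy.spatial.transform import Rotation as R
def ray(f,u,v):
    d=np.linalg.inv(f['K'])@[u,v,1]; d=d*[1,-1,-1]
    return np.array(f['eye']),R.from_euler('xyz',f['rotation']).as_matrix()@d
def atz(f,u,v,z):
    e,d=ray(f,u,v); return e+d*(z-e[2])/d[2]
def proj(f,p):
    c=R.from_euler('xyz',f['rotation']).as_matrix().T@(np.array(p)-f['eye'])*[1,-1,-1]
    q=f['K']@c; return q[:2]/q[2]
def crop(f,u0,v0,w,h,s,name):
    cv2.imwrite(f'pics/{name}.png',cv2.resize(f['img'][v0:v0+h,u0:u0+w,::-1],None,fx=s,fy=s,interpolation=cv2.INTER_CUBIC))
E
python3 - <<'E'
from h import *
f=pickle.load(open('pics/top0.pkl','rb'))
crop(f,125,185,255,50,3,'a1'); crop(f,160,130,180,50,4,'a2')
a=cv2.imread('pics/a1.png');b=cv2.imread('pics/a2.png')
c=np.zeros((360,765,3),np.uint8);c[:150]=a;c[160:360,:720]=b;cv2.imwrite('pics/c1.png',c)
E
```

```text
(no output)
```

View pics/c1.png

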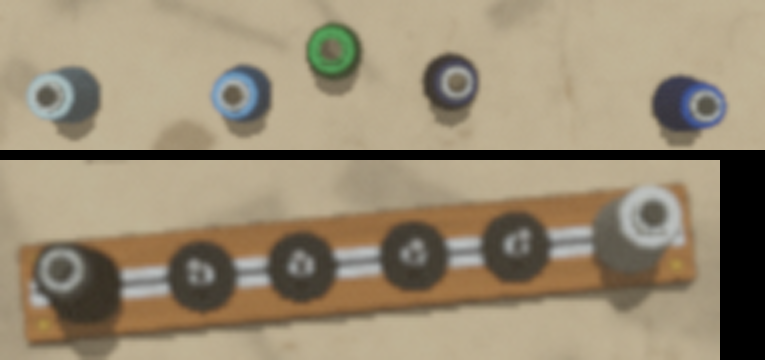

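```bash
python3 - <<'E'
from h import *
f=pickle.load(open('pics/top0.pkl','rb'));g=pickle.load(open('pics/side0.pkl','rb'))
P={'pale':((46,95),0),'mid':((233,95),0),'green':((332,50),0),'navy':((457,82),0),'royal':((706,105),0),
'sA':((202,276),1),'sB':((302,267),1),'sC':((414,256),1),'sD':((515,247),1),'white':((652,213),2),'black':((62,268),2)}
z=[.088,.024,.112]
for k,((x,y),t) in P.items():
    u,v=(125+(x+.5)/3-.5,185+(y+.5)/3-.5) if t==0 else (160+(x+.5)/4-.5,130+(y-160+.5)/4-.5)
    p=atz(f,u,v,z[t]); b=p.copy(); b[2]={0:0,1:.018,2:.024}[t]
    print(k,np.round(p,4),'r',round(np.hypot(*p[:2]),3),'top-side',(proj(g,p)*1.5625).round(1),'foot-side',(proj(g,b)*1.5625).round(1))
crop(g,190,150,140,170,3.5,'c2')
E
```

```text
pale [0.4611 0.2818 0.088 ] r 0.54 top-side [427.8 424. ] foot-side [427.9 474.8]
mid [0.4609 0.117  0.088 ] r 0.476 top-side [445.1 354.8] foot-side [444.5 402.1]
green [0.5006 0.0296 0.088 ] r 0.501 top-side [427.9 322.9] foot-side [428.  368.2]
navy [ 0.4722 -0.0812  0.088 ] r 0.479 top-side [454.1 291.6] foot-side [453.3 334.8]
royal [ 0.4517 -0.3019  0.088 ] r 0.543 top-side [478.4 239.7] foot-side [476.9 279.1]
sA [0.6233 0.1038 0.024 ] r 0.632 top-side [344.6 374.9] foot-side [344.8 378. ]
sB [0.6298 0.0326 0.024 ] r 0.631 top-side [351.5 350.4] foot-side [351.7 353.4]
sC [ 0.6378 -0.0473  0.024 ] r 0.64 top-side [358.2 325.6] foot-side [358.4 328.5]
sD [ 0.6443 -0.1195  0.024 ] r 0.655 top-side [364.  305.4] foot-side [364.2 308.2]
white [ 0.6534 -0.2     0.112 ] r 0.683 top-side [367.  243.9] foot-side [369. 285.]
black [0.6169 0.186  0.112 ] r 0.644 top-side [330.8 357.6] foot-side [334.9 406.6]
```

View pics/c2.png

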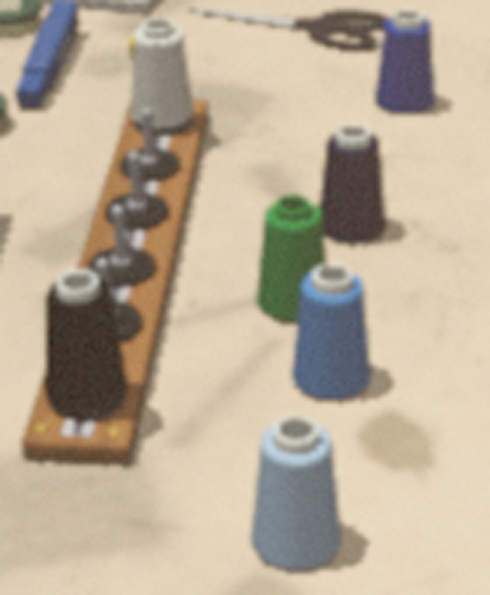

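```bash
cat >> h.py <<'E'
def delta(p,yaw,t):  # cm in tool axes, tool pointing down
    M=R.from_euler('xyz',[np.pi,0,yaw]).as_matrix(); return np.round(M.T@(np.array(t)-p)*100,2)
E
python3 - <<'E'
from h import *
f=pickle.load(open('pics/top0.pkl','rb'));im=f['img'].astype(int)
m=np.zeros((384,512),np.uint8);m[145:168,200:300]=(im[145:168,200:300].max(2)<95)*255
m=cv2.morphologyEx(m,cv2.MORPH_CLOSE,np.ones((7,7)))
n,l,s,c=cv2.connectedComponentsWithStats(m)
for i in range(1,n):
    if s[i][4]>60:
        x,y,w,h,a=s[i];p=atz(f,c[i][0],c[i][1],.024);q=atz(f,x+w/2-.5,y+h/2-.5,.024)
        print(s[i],p.round(4),q.round(4))
print(delta([.274,-.561,.231],1.64,[.4517,-.3019,.12]))
E
```

```text
[280 145  18  15 211] [ 0.6432 -0.1196  0.024 ] [ 0.6425 -0.1198  0.024 ]
[255 146  17  16 219] [ 0.6378 -0.047   0.024 ] [ 0.6381 -0.0469  0.024 ]
[227 148  17  17 222] [0.6299 0.0332 0.024 ] [0.6309 0.033  0.024 ]
[202 151  17  17 223] [0.6231 0.1042 0.024 ] [0.6223 0.1042 0.024 ]
[24.62 19.52 11.1 ]
```

>>> move_arm([
  [0,0,0],
  [0,0,0],
  [0,0,0],
  [0,0,0],
  [0,0,0],
  [0,0,0],
  [0,0,0],
  [0,0,0],
], gripper=[1,1,1,1,1,1,1,1], twist=[-8.5,-8.5,-8.5,-8.5,-8.5,-8.5,-8.5,-8.5], squeeze=40)

```text
clock: 0.9
position: [0.2738, -0.5616, 0.231]
tool_rot: [-3.141, -0.001, 1.647]
force: [0.6, 0.4, 0.5]
grip_width: 0.0855
finger_force: 0.0
```

>>> move_arm([
  [3.07,2.46,1],
  [3.07,2.46,1],
  [3.07,2.46,1],
  [3.07,2.46,1],
  [3.07,2.46,1],
  [3.07,2.46,1],
  [3.07,2.46,1],
  [3.07,2.46,1],
], gripper=[1,1,1,1,1,1,1,1], twist=[0,0,0,0,0,0,0,0])

```text
clock: 1.7
position: [0.4537, -0.3016, 0.1508]
tool_rot: [-3.141, -0.0, 1.64]
force: [0.9, -0.7, -1.3]
grip_width: 0.0853
finger_force: 0.0
```

```bash
python3 - <<'E'
from h import *
from workcell import monitor,viewer
s=monitor.observe();print(s['position'],s['tool_rot'],s['qpos'])
f=viewer.grab_frame('side');crop(f,220,60,160,150,4,'c3')
E
```

```text
[ 0.45368754 -0.30161064  0.15076281] [-3.14133818e+00 -1.95992365e-04  1.64036975e+00] [ 0.7405437   0.51791614 -0.35681995  1.87412533  0.24519915  0.79256791
  0.32294083]
```

View pics/c3.png

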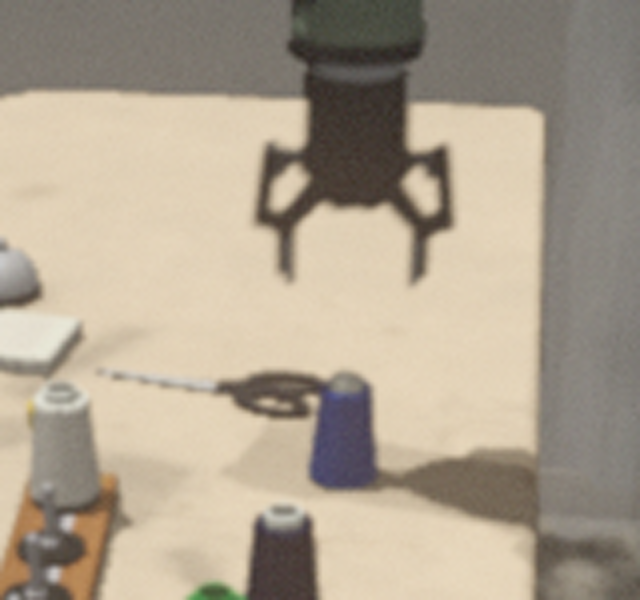

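>>> move_arm([
  [0,-0.1,3],
  [0,0,3],
  [0,0,3],
  [0,0,2.6],
  [0,0,0],
  [0,0,0],
  [0,0,0],
  [0,0,0],
], gripper=[1,1,1,1,1,0,0,0], twist=[0,0,0,0,0,0,0,0])

```text
clock: 2.55
position: [0.453, -0.3037, 0.0369]
tool_rot: [3.14, 0.001, 1.64]
force: [0.3, 1.3, 11.0]
grip_width: 0.0484
finger_force: 39.6
```

>>> move_arm([
  [0,0,0],
  [0,0,0],
  [0,0,-2],
  [0,0,-3],
  [0,0,-3],
  [0,0,-3],
  [0,0,-2],
  [0,0,0],
], gripper=[0,0,0,0,0,0,0,0], twist=[0,0,0,0,0,0,0,0])

```text
clock: 3.35
position: [0.4533, -0.304, 0.1688]
tool_rot: [3.137, 0.003, 1.64]
force: [0.5, -0.1, -1.9]
grip_width: 0.0483
finger_force: 41.9
```

```bash
python3 - <<'E'
from h import *
from workcell import monitor,viewer
s=monitor.observe();print(s['position'],s['tool_rot'],s['grip_width'],s['finger_force'])
print(delta(s['position'],s['tool_rot'][2],[.630,.033,.165]))
f=viewer.grab_frame('side');crop(f,220,60,160,150,4,'c4')
E
```

```text
[ 0.45329951 -0.30398356  0.16878834] [3.13740676 0.00338773 1.6401388 ] 0.04832378587938401 41.90697011305019
[32.39 19.96  0.38]
```

View pics/c4.png

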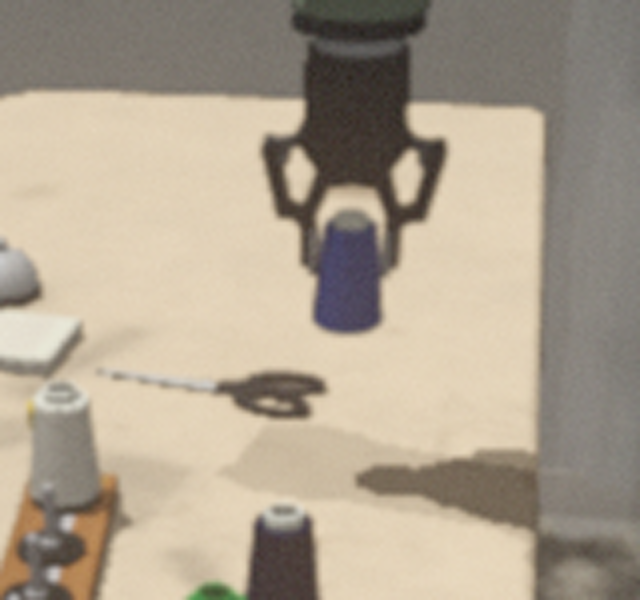

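>>> move_arm([
  [2,1.2,0],
  [4,2.5,0],
  [4,2.5,0],
  [4,2.5,0],
  [4,2.5,0],
  [4,2.5,0],
  [4,2.5,0],
  [3.4,2,0],
], gripper=[0,0,0,0,0,0,0,0], twist=[0,0,0,0,0,0,0,0])

```text
clock: 4.2
position: [0.6136, 0.0056, 0.1644]
tool_rot: [-3.141, -0.0, 1.642]
force: [-0.3, -0.8, -1.2]
grip_width: 0.0481
finger_force: 41.9
```

>>> move_arm([
  [2,1.2,0],
  [1,0.5,0],
  [0,0,0],
], gripper=[0,0,0], twist=[0,0,0])

```text
clock: 4.5
position: [0.6278, 0.0352, 0.1644]
tool_rot: [-3.14, -0.0, 1.642]
force: [-0.0, -0.9, -1.5]
grip_width: 0.0483
finger_force: 41.9
```

```bash
cat > d.py <<'E'
import sys
from h import *
from workcell import monitor
s=monitor.observe();print(s['position'].round(4) if hasattr(s['position'],'round') else s['position'],s['tool_rot'],s['grip_width'],s['finger_force'])
print(delta(s['position'],s['tool_rot'][2],[float(a) for a in sys.argv[1:4]]))
E
python3 d.py .630 .033 .062
```

```text
[0.6278 0.0352 0.1644] [-3.14049971e+00 -4.25445297e-04  1.64239554e+00] 0.048251144057209185 41.889552106149495
[-0.23  0.21 10.24]
```

>>> move_arm([
  [-0.4,0.2,0],
  [0,0,2],
  [0,0,3],
  [0,0,2],
  [0,0,1.5],
  [0,0,1],
  [0,0,0.4],
  [0,0,0],
], gripper=[0,0,0,0,0,0,0,0], twist=[0,0,0,0,0,0,0,0])

```text
clock: 5.3
position: [0.6304, 0.0298, 0.0663]
tool_rot: [-3.142, 0.0, 1.64]
force: [0.9, 0.4, -0.6]
grip_width: 0.0478
finger_force: 41.9
```

```bash
python3 - <<'E'
from h import *
from workcell import monitor,viewer
s=monitor.observe();print(s['position'],s['force'])
f=viewer.grab_frame('side');crop(f,170,90,140,150,4,'c5')
E
```

```text
[0.63040167 0.02982438 0.06632314] [ 0.91779114  0.40219149 -0.56593763]
```

View pics/c5.png

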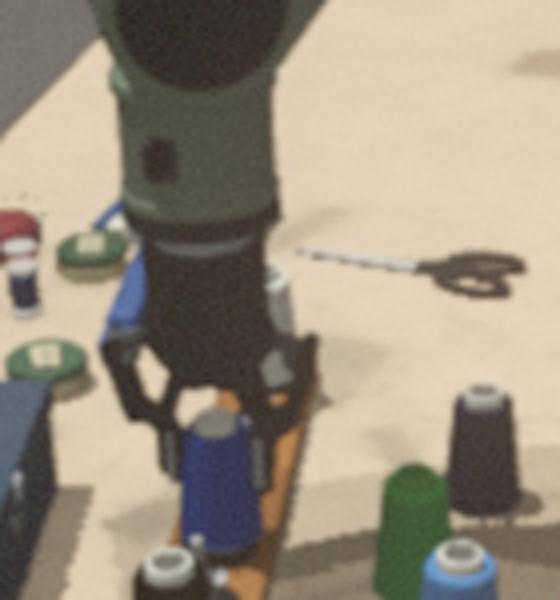

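>>> move_arm([
  [0,0,0.3],
  [0,0,0.3],
  [0,0,0],
], gripper=[0,0,0], twist=[0,0,0])

```text
clock: 5.65
position: [0.6309, 0.0302, 0.061]
tool_rot: [3.14, 0.0, 1.641]
force: [-1.9, -0.3, 9.4]
grip_width: 0.0481
finger_force: 43.0
```

>>> move_arm([
  [0,0,0],
  [0,0,0],
  [0,0,0],
  [0,0,-1],
  [0,0,-2],
  [0,0,-3],
  [0,0,-3],
  [0,0,-2],
], gripper=[1,1,1,1,1,1,1,1], twist=[0,0,0,0,0,0,0,0])

```text
clock: 6.45
position: [0.6309, 0.0303, 0.1732]
tool_rot: [3.139, -0.0, 1.641]
force: [-0.6, -0.8, -0.0]
grip_width: 0.0854
finger_force: 0.0
```

```bash
python3 d.py .4722 -.0812 .036
python3 - <<'E'
from h import *
from workcell import monitor,viewer
f=viewer.grab_frame('side');crop(f,170,90,140,150,4,'c6')
E
```

```text
[0.6309 0.0303 0.1732] [ 3.13944069e+00 -1.37045182e-04  1.64065345e+00] 0.0854416837747286 0.0
[-10.02 -16.61  13.72]
```

View pics/c6.png

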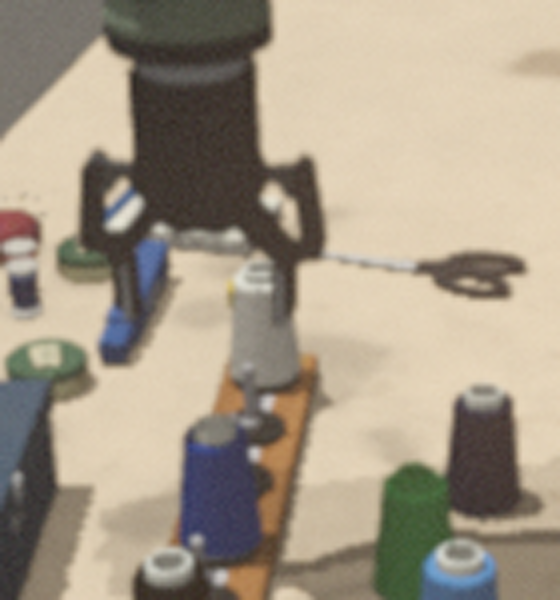

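>>> move_arm([
  [-1.5,-2.6,0],
  [-2,-3.5,0],
  [-2,-3.5,0],
  [-2,-3.5,0],
  [-1.5,-2.5,0],
  [-1,-1,1],
  [0,0,2],
  [0,0,2],
], gripper=[1,1,1,1,1,1,1,1], twist=[0,0,0,0,0,0,0,0])

```text
clock: 7.3
position: [0.4719, -0.0818, 0.1206]
tool_rot: [3.14, 0.001, 1.64]
force: [0.2, 0.2, -0.2]
grip_width: 0.0855
finger_force: 0.0
```

```bash
python3 d.py .4722 -.0812 .036
```

```text
[ 0.4719 -0.0818  0.1206] [3.13993710e+00 6.48125646e-04 1.63951624e+00] 0.08548557822281751 0.0
[0.06 0.03 8.46]
```

>>> move_arm([
  [0.1,0,3],
  [0,0,3],
  [0,0,2.5],
  [0,0,0],
  [0,0,0],
  [0,0,0],
  [0,0,0],
  [0,0,0],
], gripper=[1,1,1,1,0,0,0,0], twist=[0,0,0,0,0,0,0,0])

```text
clock: 8.1
position: [0.4722, -0.0805, 0.0368]
tool_rot: [3.14, 0.001, 1.64]
force: [-4.7, -0.4, 15.6]
grip_width: 0.0489
finger_force: 39.1
```

>>> move_arm([
  [0,0,0],
  [0,0,-2],
  [0,0,-3],
  [0,0,-3],
  [0,0,-3],
  [0,0,-2],
  [0,0,0],
  [0,0,0],
], gripper=[0,0,0,0,0,0,0,0], twist=[0,0,0,0,0,0,0,0])

```text
clock: 8.9
position: [0.4717, -0.0805, 0.1658]
tool_rot: [3.14, 0.001, 1.64]
force: [0.1, 0.6, -1.9]
grip_width: 0.0482
finger_force: 42.1
```

```bash
python3 d.py .6231 .1042 .060
```

```text
[ 0.4717 -0.0805  0.1658] [3.14030841e+00 5.92294302e-04 1.64012176e+00] 0.04823926503112963 42.14893092575949
[17.38 16.38 10.58]
```

>>> move_arm([
  [2,2,0],
  [3,3,0],
  [3.5,3.5,0],
  [3.5,3,0],
  [3,3,0],
  [1.8,1.4,0],
  [0.6,0.5,0],
  [0,0,0],
], gripper=[0,0,0,0,0,0,0,0], twist=[0,0,0,0,0,0,0,0])

```text
clock: 9.7
position: [0.6227, 0.1055, 0.164]
tool_rot: [-3.14, -0.0, 1.642]
force: [-0.2, -0.9, -1.5]
grip_width: 0.0481
finger_force: 42.1
```

```bash
python3 d.py .6231 .1042 .060
```

```text
[0.6227 0.1055 0.164 ] [-3.13983252e+00 -4.60239788e-05  1.64194639e+00] 0.04808822700249926 42.12996174355794
[-0.14  0.03 10.4 ]
```

>>> move_arm([
  [-0.1,0,2],
  [0,0,3],
  [0,0,2],
  [0,0,1.5],
  [0,0,1],
  [0,0,0.5],
  [0,0,0.4],
  [0,0,0],
], gripper=[0,0,0,0,0,0,0,0], twist=[0,0,0,0,0,0,0,0])

```text
clock: 10.5
position: [0.6234, 0.1038, 0.0616]
tool_rot: [3.141, 0.0, 1.64]
force: [-0.1, -0.3, -0.8]
grip_width: 0.0479
finger_force: 42.1
```

>>> move_arm([
  [0,0,0.3],
  [0,0,0],
], gripper=[0,0], twist=[0,0])

```text
clock: 10.7
position: [0.6239, 0.1041, 0.0606]
tool_rot: [3.14, 0.0, 1.64]
force: [-9.4, -2.7, 27.4]
grip_width: 0.048
finger_force: 45.5
```

>>> move_arm([
  [0,0,0],
  [0,0,0],
  [0,0,0],
  [0,0,-1],
  [0,0,-2],
  [0,0,-3],
  [0,0,-3],
  [0,0,-2],
], gripper=[1,1,1,1,1,1,1,1], twist=[0,0,0,0,0,0,0,0])

```text
clock: 11.5
position: [0.6237, 0.104, 0.1711]
tool_rot: [3.14, -0.0, 1.641]
force: [0.1, 0.9, -0.0]
grip_width: 0.0853
finger_force: 0.0
```

```bash
python3 d.py .4609 .117 .036
```

```text
[0.6237 0.104  0.1711] [ 3.13958770e+00 -3.79298823e-04  1.64057902e+00] 0.08534333922640441 0.0
[  2.43 -16.15  13.51]
```

>>> move_arm([
  [0.4,-2.6,0],
  [0.5,-3.5,0],
  [0.5,-3.5,0],
  [0.5,-3.5,0],
  [0.5,-2.2,0],
  [0,-0.8,1],
  [0,0,2],
  [0,0,2],
], gripper=[1,1,1,1,1,1,1,1], twist=[0,0,0,0,0,0,0,0])

```text
clock: 12.3
position: [0.4613, 0.1166, 0.1188]
tool_rot: [3.14, -0.0, 1.641]
force: [0.7, -0.3, -0.0]
grip_width: 0.0853
finger_force: 0.0
```

```bash
python3 d.py .4609 .117 .036
```

```text
[0.4613 0.1166 0.1188] [ 3.13971231e+00 -8.61734793e-05  1.64064046e+00] 0.08534255122148621 0.0
[ 0.04 -0.03  8.28]
```

>>> move_arm([
  [0,0,3],
  [0,0,3],
  [0,0,2.3],
  [0,0,0],
  [0,0,0],
  [0,0,0],
  [0,0,0],
  [0,0,0],
], gripper=[1,1,1,1,0,0,0,0], twist=[0,0,0,0,0,0,0,0])

```text
clock: 13.1
position: [0.4616, 0.1166, 0.0367]
tool_rot: [3.14, -0.0, 1.64]
force: [-2.7, -0.4, 13.7]
grip_width: 0.0464
finger_force: 39.0
```

>>> move_arm([
  [0,0,0],
  [0,0,-2],
  [0,0,-3],
  [0,0,-3],
  [0,0,-3],
  [0,0,-2],
  [0,0,0],
  [0,0,0],
], gripper=[0,0,0,0,0,0,0,0], twist=[0,0,0,0,0,0,0,0])

```text
clock: 13.9
position: [0.4611, 0.1163, 0.1657]
tool_rot: [3.14, 0.0, 1.64]
force: [0.4, -0.6, -0.8]
grip_width: 0.0464
finger_force: 42.3
```

```bash
python3 d.py .6378 -.047 .060
```

```text
[0.4611 0.1163 0.1657] [3.14028439e+00 8.78286361e-05 1.64013604e+00] 0.046433070532871386 42.33152747307031
[-17.51  16.5   10.57]
```

>>> move_arm([
  [-2,2,0],
  [-3.5,3,0],
  [-3.5,3,0],
  [-3.5,3.5,0],
  [-3,3,0],
  [-1.5,1.5,0],
  [-0.4,0.5,0],
  [0,0,0],
], gripper=[0,0,0,0,0,0,0,0], twist=[0,0,0,0,0,0,0,0])

```text
clock: 14.7
position: [0.6372, -0.0456, 0.1638]
tool_rot: [-3.14, -0.0, 1.64]
force: [-0.5, 0.5, -2.2]
grip_width: 0.0465
finger_force: 42.3
```

```bash
python3 d.py .6378 -.047 .060
python3 - <<'E'
from h import *
from workcell import monitor,viewer
f=viewer.grab_frame('side');crop(f,170,60,140,150,4,'c7')
E
```

```text
[ 0.6372 -0.0456  0.1638] [-3.13969596e+00 -4.00009386e-04  1.64013092e+00] 0.046513449961431585 42.308664426564064
[-0.14  0.05 10.38]
```

View pics/c7.png

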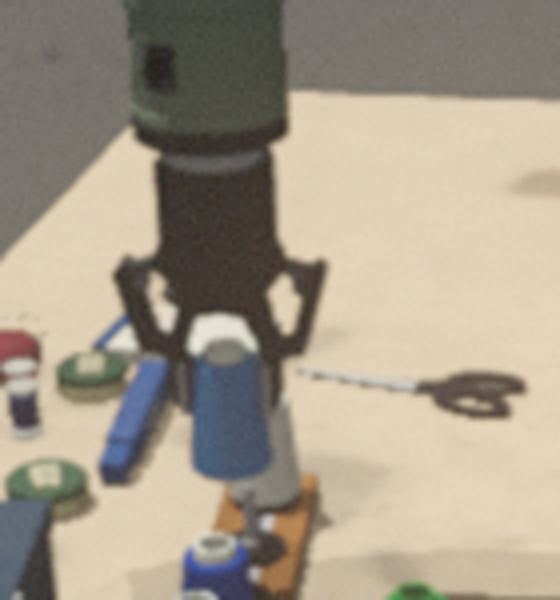

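>>> move_arm([
  [-0.1,0,2],
  [0,0,3],
  [0,0,2],
  [0,0,1.5],
  [0,0,1],
  [0,0,0.4],
  [0,0,0.3],
  [0,0,0],
], gripper=[0,0,0,0,0,0,0,0], twist=[0,0,0,0,0,0,0,0])

```text
clock: 15.55
position: [0.6379, -0.0465, 0.0636]
tool_rot: [3.141, 0.0, 1.641]
force: [-0.8, 0.9, -1.2]
grip_width: 0.0463
finger_force: 42.3
```

>>> move_arm([
  [0,0,0.2],
  [0,0,0],
], gripper=[0,0], twist=[0,0])

```text
clock: 15.75
position: [0.6379, -0.0466, 0.0615]
tool_rot: [3.141, 0.0, 1.64]
force: [-0.2, 0.1, -1.4]
grip_width: 0.0463
finger_force: 42.3
```

>>> move_arm([
  [0,0,0.15],
  [0,0,0.15],
  [0,0,0],
], gripper=[0,0,0], twist=[0,0,0])

```text
clock: 16.05
position: [0.6382, -0.0466, 0.0604]
tool_rot: [3.14, 0.001, 1.64]
force: [-10.9, -0.1, 30.4]
grip_width: 0.0459
finger_force: 46.6
```

Seated. Release, go for pale.

>>> move_arm([
  [0,0,0],
  [0,0,0],
  [0,0,0],
  [0,0,-1],
  [0,0,-2],
  [0,0,-3],
  [0,0,-3],
  [0,0,-2],
], gripper=[1,1,1,1,1,1,1,1], twist=[0,0,0,0,0,0,0,0])

```text
clock: 16.85
position: [0.6382, -0.0464, 0.1711]
tool_rot: [3.14, 0.0, 1.641]
force: [1.0, -0.7, 0.0]
grip_width: 0.0855
finger_force: 0.0
```

```bash
python3 d.py .4611 .2818 .036
```

```text
[ 0.6382 -0.0464  0.1711] [3.13958937e+00 4.03519492e-05 1.64056157e+00] 0.08553150369822203 0.0
[ 33.98 -15.38  13.51]
```

>>> move_arm([
  [2,-1,0],
  [4,-2,0],
  [4,-2,0],
  [4,-2,0],
  [4,-2,0],
  [4,-2,0],
  [4,-2,0],
  [4,-1.5,0],
], gripper=[1,1,1,1,1,1,1,1], twist=[0,0,0,0,0,0,0,0])

```text
clock: 17.65
position: [0.4709, 0.244, 0.1691]
tool_rot: [3.141, -0.0, 1.641]
force: [0.3, 0.7, 0.8]
grip_width: 0.0852
finger_force: 0.0
```

>>> move_arm([
  [3,-0.7,0],
  [1,-0.2,1],
  [0,0,2],
  [0,0,2],
], gripper=[1,1,1,1], twist=[0,0,0,0])

```text
clock: 18.05
position: [0.4607, 0.2819, 0.1181]
tool_rot: [3.141, -0.0, 1.641]
force: [0.8, -0.3, -0.3]
grip_width: 0.0856
finger_force: 0.0
```

```bash
python3 d.py .4611 .2818 .036
```

```text
[0.4607 0.2819 0.1181] [ 3.14068457e+00 -1.42012368e-04  1.64094819e+00] 0.08555582842423062 0.0
[-0.02  0.04  8.21]
```

>>> move_arm([
  [0,0,3],
  [0,0,3],
  [0,0,2.2],
  [0,0,0],
  [0,0,0],
  [0,0,0],
  [0,0,0],
  [0,0,0],
], gripper=[1,1,1,1,0,0,0,0], twist=[0,0,0,0,0,0,0,0])

```text
clock: 18.85
position: [0.4615, 0.2822, 0.0378]
tool_rot: [3.139, -0.001, 1.64]
force: [1.6, -1.0, 8.1]
grip_width: 0.0462
finger_force: 39.4
```

>>> move_arm([
  [0,0,0],
  [0,0,-2],
  [0,0,-3],
  [0,0,-3],
  [0,0,-3],
  [0,0,-2.5],
  [0,0,0],
  [0,0,0],
], gripper=[0,0,0,0,0,0,0,0], twist=[0,0,0,0,0,0,0,0])

```text
clock: 19.65
position: [0.4607, 0.2817, 0.172]
tool_rot: [3.14, -0.0, 1.64]
force: [0.5, 0.5, -1.5]
grip_width: 0.0463
finger_force: 41.7
```

```bash
python3 d.py .6432 -.1196 .060
```

```text
[0.4607 0.2817 0.172 ] [ 3.14011749e+00 -4.14952196e-04  1.64013891e+00] 0.04630976549248658 41.68706916287192
[-41.3   15.43  11.2 ]
```

>>> move_arm([
  [-2,0,0],
  [-4,0.5,0],
  [-4,1,0],
  [-4,1,0],
  [-4,1,0],
  [-4,1,0],
  [-4,1.5,0],
  [-4,1.5,0],
], gripper=[0,0,0,0,0,0,0,0], twist=[0,0,0,0,0,0,0,0])

```text
clock: 20.45
position: [0.556, -0.014, 0.1705]
tool_rot: [-3.14, 0.0, 1.641]
force: [-0.2, 0.9, -0.8]
grip_width: 0.0461
finger_force: 41.7
```

>>> move_arm([
  [-4,2,0],
  [-3.5,2.5,0],
  [-2.5,2,0],
  [-1,1,0],
  [-0.3,0.4,0],
  [0,0,0],
], gripper=[0,0,0,0,0,0], twist=[0,0,0,0,0,0])

```text
clock: 21.05
position: [0.6425, -0.119, 0.1703]
tool_rot: [-3.14, -0.001, 1.641]
force: [0.2, 0.1, -0.6]
grip_width: 0.0459
finger_force: 41.7
```

```bash
python3 d.py .6432 -.1196 .060
```

```text
[ 0.6425 -0.119   0.1703] [-3.14030632e+00 -6.16990525e-04  1.64071146e+00] 0.04585206264947812 41.66061630821787
[-0.07  0.07 11.03]
```

>>> move_arm([
  [-0.1,0,2],
  [0,0,3],
  [0,0,2.5],
  [0,0,1.5],
  [0,0,1],
  [0,0,0.5],
  [0,0,0.3],
  [0,0,0],
], gripper=[0,0,0,0,0,0,0,0], twist=[0,0,0,0,0,0,0,0])

```text
clock: 21.85
position: [0.6431, -0.1203, 0.0637]
tool_rot: [3.141, 0.0, 1.641]
force: [-0.6, -0.5, -0.7]
grip_width: 0.0461
finger_force: 41.6
```

>>> move_arm([
  [0,0,0.15],
  [0,0,0.15],
  [0,0,0],
], gripper=[0,0,0], twist=[0,0,0])

```text
clock: 22.15
position: [0.6435, -0.1205, 0.0617]
tool_rot: [3.14, 0.001, 1.64]
force: [-4.3, 0.1, 13.5]
grip_width: 0.046
finger_force: 43.6
```

>>> move_arm([
  [0,0,0],
  [0,0,0],
  [0,0,0],
  [0,0,-1],
  [0,0,-2],
  [0,0,-3],
  [0,0,-3],
  [0,0,-3],
], gripper=[1,1,1,1,1,1,1,1], twist=[0,0,0,0,0,0,0,0])

```text
clock: 22.95
position: [0.6428, -0.1202, 0.1823]
tool_rot: [3.141, -0.0, 1.641]
force: [-0.2, -0.9, -0.3]
grip_width: 0.0854
finger_force: 0.0
```

>>> move_arm([
  [-1,-1,-1],
  [-3,-2,-1],
  [-3,-2,-1],
  [-3,-2,-1],
  [-3,-2,-1],
  [-3,-2,0],
  [-2,-1,0],
  [0,0,0],
], gripper=[1,1,1,1,1,1,1,1], twist=[0,0,0,0,0,0,0,0])

```text
clock: 23.75
position: [0.5333, -0.3122, 0.2304]
tool_rot: [-3.14, 0.001, 1.635]
force: [0.3, 0.7, -0.4]
grip_width: 0.0855
finger_force: 0.0
```

```bash
python3 - <<'E'
from h import *
from workcell import monitor,viewer
f=viewer.grab_frame('top');g=viewer.grab_frame('side')
crop(f,150,120,200,75,4,'t');crop(g,190,140,120,160,3.4,'c9')
a=cv2.imread('pics/t.png');b=cv2.imread('pics/c9.png');c=np.zeros((600,800,3),np.uint8)
a=cv2.resize(a,(390,146));b=b[:600];c[:146,:390]=a;c[:b.shape[0],392:392+b.shape[1]]=b[:,:408];cv2.imwrite('pics/c8.png',c)
E
```

```text
(no output)
```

View pics/c8.png

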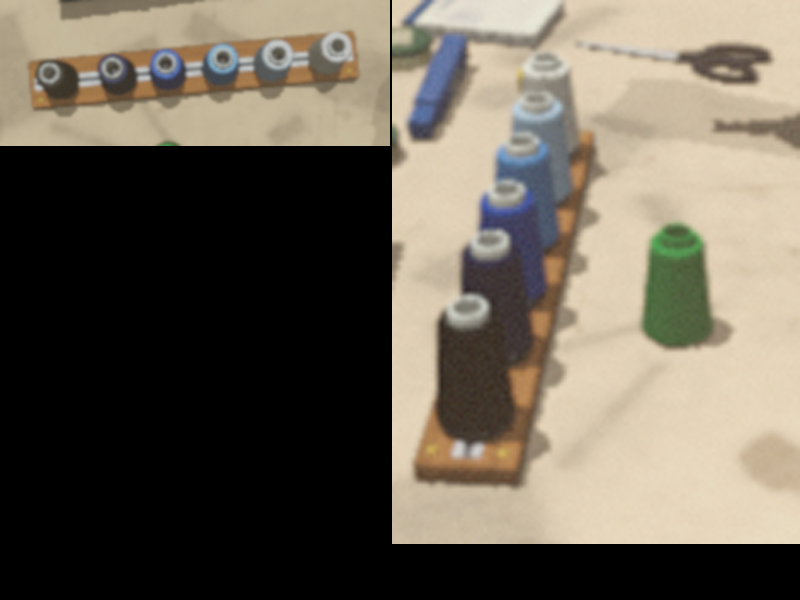

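All six cones stand upright in a straight row from white through pale, mid, royal and navy to black. The tops line up evenly, from (545,62) to (467,308), and the green look-alike is untouched at (677,285).

```bash
python3 -c "
from workcell import bot
print(bot.job_done())"
```

```text
the job is handed in; nothing more can be done
None
```

The job is handed in: the four blue cones stand seated on the posts in the order white, pale, mid, royal, navy, black, with the white, black and green cones left untouched, at about 24 s on the robot's clock.

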